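# Hold the drill feed down for setting the depth stop

### The arm

A 6-joint arm with a two-finger parallel gripper is mounted at the origin on the work surface. World frame = base frame: x ahead of the robot, y to its left, z up, the work surface at z = 0. Lengths are in m, angles in rad, forces in N, time in s.
With the tool pointing down it reaches from about 0.35 to 0.875 m from the base axis. Payload 15.5 kg.
Tool frame: the origin (TCP) lies between the finger pads; the fingertips stand 22 mm ahead of it and the grasp point (between the pads) lies 3 mm ahead of it; z points along the fingers, y is the direction in which the jaws open and shut (so a half turn about z gives the same grasp; the last joint's range is limited). The gripper opens to 85 mm and grips with 20 to 120 N. Pads are 22 mm wide; open, the fingers measure 114 mm over their backs; the gripper's body (76 mm by 85 mm) begins 54 mm behind the grasp point. The pads swing forward as they close: fully open they stand 13 mm farther back than shut.
Start: joints at [1.099, 0.494, 1.345, -0, 1.302, -0.096], TCP at [0.23, 0.581, 0.253] pointing down, gripper open.
Joint ranges: [-2.91, 2.91], [-0.82, 2.16], [0.22, 2.67], [-1.22, 4.37], [0.12, 2.79], [-3.08, 3.08]. Speed limits (rad/s): [1.89, 1.89, 2.57, 3.01, 3.01, 3.01].

### API

Orientations are given as a 3x3 rotation matrix whose columns are the frame's x, y, z axes.
In Python, from workcell import ctrl, optics gives the robot as it stands.
- The arm moves only by the shell command python3 -m inch 'ROWS'. ROWS is JSON, a list of rows, each a list of 7 numbers: the shift along the tool's x, y, z as a fraction of full scale, then the turn, a rotation vector about the tool's x, y, z as a fraction of full scale, then the gripper command: -1 is shut, 1 is fully open, values between are in proportion. A call has 1 to 12 rows; each row is the pose to reach, as a shift and turn from the pose commanded when the call began, along the tool's axes at that moment, turning the shorter way round; what a row does not reach only later rows make up. Full scale, the value 1, is 750 mm for a shift and 2 pi rad for a turn. A row lasts 1/12 s, in which the tool goes at most 41.7 mm and 7.16 degrees, less where a joint would pass 70% of its speed; a pose out of reach is approached as far as the arm can. A call with a number of a shift or a turn outside -1 to 1 is refused whole. A call with a gripper value outside its range is refused whole. The fingers move at their own pace and stop on an object; the grip force is fixed at half the most. Time passes only in rows, so rows that repeat a pose let the fingers close. It gives the time, the measured TCP pose, the force and the opening at its end, in the units of the state.
- ctrl.state(): the state, without advancing time (a new reading comes with each control period).
- optics.read_camera(name): name is "scene" or "top"; returns (picture, depth): 384x512x3 uint8, red, green, blue; 384x512 float32, m along the optical axis (not along the pixel's ray), 0 where there is no reading.
- optics.get_calibration(name): a dict with "K" (3x3 intrinsics, pixels), "rvec" (rotation vector, rad) and "tvec" (3), from world to camera coordinates, as OpenCV has them. Camera axes: x right, y down, z forward; pixel columns grow to the right and rows downward; lengths in m; the calibration is good to about 2 mm. A picture is of the moment at which its call begins. get_calibration takes no time and is no camera call.
- ctrl.hand_in(): hands the job in, once; it reports no verdict.
The state is a dict: "t": time; "qpos": joint angles; "dq": joint speeds; "joint_efforts": joint torques, N m; "eef_pos": TCP position; "orientation": TCP orientation; "ft_force": force on the tool from outside, world axes, zero at the start; "ft_torque": the same for the moment, N m; "opening": opening from 0.0 (shut) to 1.0 (fully open).
Only numpy, scipy, OpenCV 4.12 (cv2) and the standard library are available. Lean on these libraries where they do the work, as an engineer would, in place of code of your own. Each camera call takes 0.05 s, during which the arm holds its last target. There are 200 camera calls.

### The job

A wooden offcut has been left on the machine table of the small bench drill, right under the bit. Take it out and lay it flat on the floor of the grey tray, let go of it, then bring the drill's spring-loaded feed lever down until the bit is 20 mm (give or take 2 mm) below its rest height, and keep holding it steadily there so that I can set the depth stop: finish while still holding the lever down. Leave the two screwdrivers and the sanding block where they are.

Things in the scene. Friction and masses are not known exactly. Their poses are not given: they have to be found in the camera images.
- drill_stand: Small black bench drill on a plywood board (200 x 210 x 12 mm), fixed. Origin: on the work surface below the drill axis. Its +y is the open front; column (50 x 50, 322 high) at y = -95 mm. The head spans x +-30, y -65 to 35 mm, 160 to 250 mm high (motor behind, at y below -10 mm, to 300 mm); collar below the head on the drill axis down to 150 mm. The feed lever is on the +x side.
- quill (a joint): How far the bit has come down, in m: 0 at rest, 0.030 at the end of its stroke. Geared to the feed lever: 25 mm per rad of lever turn, so 20 mm is 0.8 rad. It springs back up when the lever is let go.
- feed_lever: Steel arm, 10 mm thick, turning about a shaft along the stand's x; origin on the shaft, 200 mm up, at stand x = 40, y = 0 mm. It reaches to stand +y, its crosswise grip 150 mm from the shaft. At rest it rises 0.4 rad above level; it turns down by at most 1.2 rad. A spring pushes it up: about 3 N at the grip at first, 8 N at 0.8 rad; no latch. The same axes as the stand when at rest.
- lever_grip (a point): Centre of the lever's grip: level round black rubber sleeve, 20 mm diameter, 62 mm long, along the stand's x. At rest at stand x = 75, y = 138, z = 258 mm. At 0.8 rad (bit 20 mm down) it is 142 mm high, straight below its rest place; halfway it is 12 mm farther out in y. Pinch it across or press it from above.
- drill_tip (a point): Lower end of the 6 mm bit, which points down: 103 mm above the work surface at rest, 83 mm when 20 mm down. Below it is the grey machine table of the stand, 130 mm (stand x) by 80 mm (stand y), centred on the drill axis, its top 70 mm above the work surface.
- offcut: Light wooden bar, 220 x 30 x 25 mm (its x, y, z), 60 to 130 g; origin: centre of its underside. It lies on the machine table under the bit, about along the stand's x, its -x end overhanging the table by about 100 mm towards the robot: grasp it there. As the bit is only 8 mm above it, move it sideways (stand +y, 80 mm or more) before lifting it.
- tray: Open grey plastic tray fixed to the table, 280 x 180 mm outside (its x, y) and 35 mm high, walls and floor 5 mm thick; origin: centre of its underside. Empty.
- screwdriver: Bystander: screwdriver lying between the drill and the tray, handle towards the robot, about 200 mm long and up to 30 mm high; leave alone.
- long_screwdriver: Bystander: longer screwdriver (230 mm) lying to the robot's right; leave alone.
- sanding_block: Bystander: cork sanding block, 100 x 65 x 28 mm, lying beyond the screwdriver; origin under its centre; leave alone.
There are look-alikes about, which are no part of the job. Several things have the shape of the offcut; the one meant has the colours described above.

How it is judged:
On the way:
1. the offcut lies in the tray, let go (x of offcut in the frame of tray between -0.07 and 0.07 m and y of offcut in the frame of tray between -0.08 and 0.08 m and z of offcut in the frame of tray between 0 and 0.033 m and contact force between each of the arm, the fingers and offcut below 0.3 N and linear speed of offcut below 0.02 m/s and angle between the x axis of offcut and the z axis of tray, either way round above 1.47 rad), for 0.2 s.
At the end, for the whole second after the job is handed in: The bit is held 18 to 22 mm below its rest height and steady (under 3 mm/s) by the robot, which pushes or grips the lever with more than 3 N, while the offcut lies still and flat inside the tray, untouched by the robot (all of step 1 and value of joint quill between 0.018 and 0.022 m and velocity of joint quill between -0.003 and 0.003 m/s and contact force between any of the fingers, the arm and feed_lever above 3 N); the arm keeps its last pose, push and grip.
It fails at once if a bystander is pushed more than 30 mm (distance of any of screwdriver, long_screwdriver, sanding_block from where it was at the start of the episode above 0.03 m).
It also fails if it takes over 59 s, if anything falls off the work surface, if the arm or the gripper's body presses on something with over 40 N, if the wrist force passes 120 N, or if a joint passes its speed limit or range.

## Working session

There is one attempt and no reset: what is moved stays moved. The work goes in short steps, Python scripts to look and compute and a shell command to move; the robot and the scene stay as the last step left them, time stands still between calls to the robot, and variables do not carry over. Pictures are saved under pics/ and viewed, about 8 in all and at most 12, crops included, and the job is handed in when it is done.

```bash
mkdir -p pics; ls
cat > h.py <<'E'
import numpy as np, cv2
from workcell import ctrl, optics
def cal(n):
    c=optics.get_calibration(n); K=np.array(c["K"],float); R=cv2.Rodrigues(np.array(c["rvec"],float))[0]; t=np.array(c["tvec"],float).ravel(); return K,R,t
def cloud(n,d):
    K,R,t=cal(n); v,u=np.mgrid[:d.shape[0],:d.shape[1]]
    p=np.stack([(u-K[0,2])/K[0,0]*d,(v-K[1,2])/K[1,1]*d,d],-1)
    P=(p-t)@R; P[d==0]=np.nan; return P
def ray(n,u,v,z):
    K,R,t=cal(n); c=-R.T@t; r=R.T@np.linalg.inv(K)@[u,v,1]; return c+r*(z-c[2])/r[2]
def shoot(n,tag):
    im,d=optics.read_camera(n); cv2.imwrite(f"pics/{tag}.png",cv2.cvtColor(im,cv2.COLOR_RGB2BGR)); np.savez(f"{tag}.npz",im=im,d=d); return im,d
def delta(p,Rt=None):
    "shift fractions in tool axes to go from current measured pose to p; turn fraction to Rt"
    s=ctrl.state(); R=np.array(s["orientation"]).reshape(3,3)
    a=R.T@(np.array(p)-s["eef_pos"])/0.75
    b=np.zeros(3) if Rt is None else cv2.Rodrigues(R.T@Rt)[0].ravel()/(2*np.pi)
    return np.round(a,4),np.round(b,4)
E
python3 - <<'E'
from h import *
for n in("scene","top"):
    shoot(n,n+"0"); K,R,t=cal(n); print(n,-R.T@t,K[0,0],R[2])
s=ctrl.state();print(s)
a=cv2.imread("pics/scene0.png");b=cv2.imread("pics/top0.png")
cv2.imwrite("pics/both0.png",np.vstack([cv2.resize(a,(400,300)),cv2.resize(b,(400,300))]))
E
```

```text
pics
scene [ 1.19638665 -0.12575507  0.93318565] 361.31676232465014 [-0.69746555  0.09393685 -0.71043485]
top [ 0.19191739 -0.00892545  1.57233929] 491.14048806450165 [ 0.17417595  0.00863231 -0.98467671]
{'t': 0.1, 'qpos': array([ 1.09852190e+00,  4.94131987e-01,  1.34605460e+00,  5.53981070e-06,
        1.30253214e+00, -9.54831664e-02]), 'dq': array([-1.46692387e-03, -1.07964701e-03,  4.27975853e-04,  1.32604358e-03,
       -8.90432845e-04, -2.97392691e-05]), 'joint_efforts': array([ 2.71915225e-03, -8.83579946e+01, -3.84567547e+01,  3.07809514e-04,
        5.18873552e-03,  1.01659321e-04]), 'eef_pos': array([0.22980915, 0.58089135, 0.25275801]), 'orientation': array([[-9.29849469e-01,  3.67939803e-01, -5.17022113e-04],
       [ 3.67940149e-01,  9.29848937e-01, -1.00037849e-03],
       [ 1.12673399e-04, -1.12043460e-03, -9.99999366e-01]]), 'ft_force': array([ 0.03012277, -0.16440458, -0.00614784]), 'ft_torque': array([-0.0492929 ,  0.00573254,  0.02281642]), 'opening': 1.0024356577680331}
```

View pics/scene0.png

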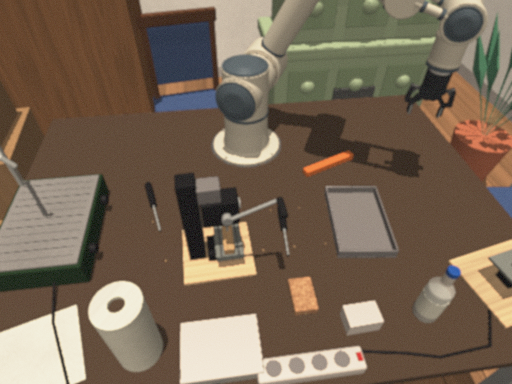

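View pics/top0.png

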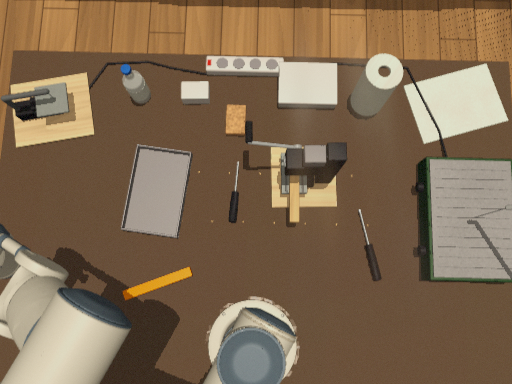

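The scene view shows the drill at (215,225), the tray at (360,220), a screwdriver at (283,225), the other screwdriver at (152,205) and the cork block at (303,295). The top view shows the same, with two bars of offcut shape:
- The wood-coloured one at (294,200), on the machine table and overhanging towards the robot.
- The orange one at (158,284), lying on the table.

The wooden one on the machine table fits the description. I'll measure it and confirm with a crop.

Run:
```python
from h import *
z=np.load("top0.npz");im,d=z["im"],z["d"];P=cloud("top",d)
z2=np.load("scene0.npz");P2=cloud("scene",z2["d"])
hsv=cv2.cvtColor(im,cv2.COLOR_RGB2HSV)
def win(m,u0,u1,v0,v1):
    w=np.zeros_like(m);w[v0:v1,u0:u1]=m[v0:v1,u0:u1];return w
H=P[...,2]
def rect(m,name,zz):
    m=m.astype(np.uint8); n,l,st,c=cv2.connectedComponentsWithStats(m); i=1+np.argmax(st[1:,4]); q=(l==i)
    pts=np.argwhere(q)[:,::-1]
    X=np.array([ray("top",u,v,zz)[:2] for u,v in pts],np.float32)*1000
    print(name,"n",len(pts),"hmed",np.nanmedian(H[q]).round(3),cv2.minAreaRect(X),"depthxy",np.nanmedian(P[q],0).round(3))
    return X
print("hsv offcut",hsv[205,294],hsv[160,304],"board",hsv[195,320],"orange",hsv[284,158], hsv[120,235])
ok=np.nan_to_num(H,nan=-1)
wood=(hsv[...,1]>90)&(hsv[...,2]>120)
rect(win((ok>.085)&(ok<.105)&wood,270,320,140,225),"offcut",.095)
X=rect(win((ok>.004)&(ok<.022)&wood,265,345,140,215),"board",.012)
rect(win((ok>.03)&(ok<.045),110,200,140,245),"tray rim",.035)
rect(win((ok>.0)&(ok<.045)&(hsv[...,2]>70),110,200,140,245),"tray all",.035)
# grip
m=win((ok>.2)&(hsv[...,2]<70),235,258,115,150)
rect(m,"grip",.268)
# head top / motor / column
rect(win((ok>.31)&(ok<.335),300,360,130,200),"column",.322)
rect(win((ok>.28)&(ok<.31),280,350,130,200),"motor",.3)
rect(win((ok>.235)&(ok<.262),280,350,130,200),"head",.25)
# screwdriver
rect(win((ok<.04)&(hsv[...,2]<45)&(ok>.01),225,245,185,225),"sd handle",.02)
crop=cv2.resize(im[110:235,215:350],None,fx=4.4,fy=4.4,interpolation=cv2.INTER_CUBIC)
cv2.imwrite("pics/crop1.png",crop[...,::-1])
```

```text
hsv offcut [ 20 116 220] [18 57 89] board [ 23  83 220] orange [ 20 228 223] [ 17 133 223]
offcut n 443 hmed 0.095 ((442.513427734375, -118.58714294433594), (139.4024658203125, 27.58035659790039), 0.7665134072303772) depthxy [ 0.44  -0.118  0.095]
board n 616 hmed 0.012 ((478.7007141113281, -199.1422882080078), (95.19535827636719, 119.09242248535156), 3.865103006362915) depthxy [ 0.462 -0.207  0.012]
tray rim n 247 hmed 0.035 ((498.715576171875, 314.3677062988281), (180.72964477539062, 223.1215057373047), 83.21501159667969) depthxy [0.563 0.37  0.035]Traceback (most recent call last):
  File "<stdin>", line 20, in <module>
  File "<stdin>", line 11, in rect
  File "h.py", line 10, in ray
    K,R,t=cal(n); c=-R.T@t; r=R.T@np.linalg.inv(K)@[u,v,1]; return c+r*(z-c[2])/r[2]
          ~~~^^^
  File "h.py", line 4, in cal
    c=optics.get_calibration(n); K=np.array(c["K"],float); R=cv2.Rodrigues(np.array(c["rvec"],float))[0]; t=np.array(c["tvec"],float).ravel(); return K,R,t
ValueError: time passes only in moves, steps and waits
```

The per-pixel calibration calls hit a limit, so I'll cache the calibration and use the depth points directly.

```bash
python3 - <<'E'
s=open("h.py").read()
s=s.replace("def cal(n):\n    c=","def cal(n,C={}):\n    if n in C: return C[n]\n    c=").replace("; return K,R,t\n","; C[n]=(K,R,t); return K,R,t\n",1)
open("h.py","w").write(s)
E
cat > m.py <<'E'
from h import *
z=np.load("top0.npz");im,d=z["im"],z["d"];P=cloud("top",d);H=P[...,2];ok=np.nan_to_num(H,nan=-1)
hsv=cv2.cvtColor(im,cv2.COLOR_RGB2HSV)
def rect(m,w,name,zz):
    u0,u1,v0,v1=w;M=np.zeros(m.shape,np.uint8);M[v0:v1,u0:u1]=m[v0:v1,u0:u1]
    n,l,st,c=cv2.connectedComponentsWithStats(M)
    if n<2: print(name,"none");return
    q=l==1+np.argmax(st[1:,4]); X=np.array([ray("top",u,v,zz)[:2] for v,u in np.argwhere(q)],np.float32)*1000
    print(name,len(X),"h",np.nanmedian(H[q]).round(3),[np.round(k,1) for k in cv2.minAreaRect(X)],"xmm",X.min(0).round(),X.max(0).round())
val=hsv[...,2]
rect((ok>-.005)&(ok<.05)&(val>75)&(hsv[...,1]<90),(110,200,140,245),"tray",.02)
rect((ok>.2),(235,258,115,150),"grip",.268)
rect((ok>.2),(240,300,125,150),"grip+arm",.25)
rect((ok>.31)&(ok<.335),(300,360,130,200),"column",.322)
rect((ok>.285)&(ok<.31),(280,350,130,200),"motor",.3)
rect((ok>.235)&(ok<.262),(275,350,130,200),"head",.25)
rect((ok>.01)&(ok<.045)&(val<60),(225,245,185,225),"sd handle",.02)
rect((ok>.06)&(ok<.08),(270,320,140,215),"mtable",.07)
cv2.imwrite("pics/crop1.png",cv2.resize(im[110:235,215:350],None,fx=4.4,fy=4.4,interpolation=cv2.INTER_CUBIC)[...,::-1])
E
python3 m.py
```

```text
tray 4761 h 0.005 [array([471.4, 319.3]), array([190.1, 285.9]), np.float64(83.2)] xmm [321. 215.] [623. 428.]
grip 197 h 0.264 [array([595.8,  16.5]), array([68.9, 33. ]), np.float64(1.7)] xmm [562.  -1.] [630.  34.]
grip+arm 339 h 0.252 [array([587. , -41.7]), array([159.6,  53.3]), np.float64(82.2)] xmm [ 555. -118.] [622.  34.]
column 374 h 0.321 [array([ 531.6, -210.4]), array([52.1, 50. ]), np.float64(0.0)] xmm [ 506. -235.] [ 558. -185.]
motor 473 h 0.299 [array([ 529.7, -181.4]), array([ 49.5, 109.1]), np.float64(1.4)] xmm [ 504. -236.] [ 555. -127.]
head 450 h 0.249 [array([ 528.7, -130.3]), array([ 59.8, 101.9]), np.float64(1.4)] xmm [ 498. -182.] [559. -79.]
sd handle 224 h 0.022 [array([425.1,  70.5]), array([25.1, 98. ]), np.float64(85.7)] xmm [377.  57.] [474.  84.]
mtable 231 h 0.07 [array([528.4, -89.7]), array([131.4,  25. ]), np.float64(0.9)] xmm [ 463. -103.] [594. -76.]
```

View pics/crop1.png

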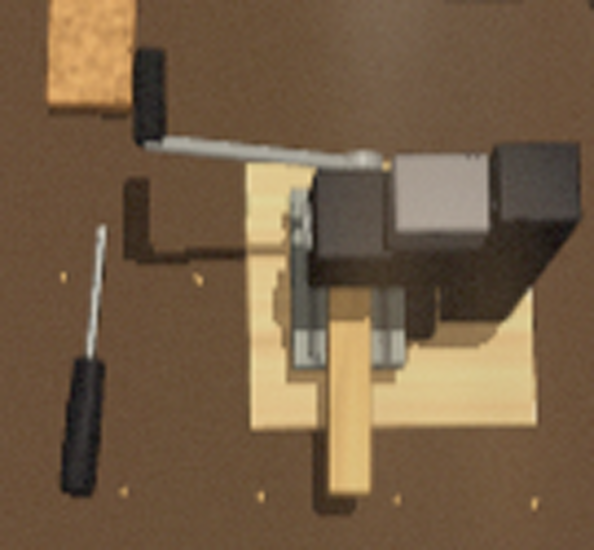

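The crop confirms it: plain light wood bar on the grey machine table under the drill head, its near end free at crop (350,490). The orange bar is the look-alike. Stand origin is about (0.528, -0.115), yaw about 1.4°. The lever grip is near (0.597, 0.02). I'll move above the overhang by way of a waypoint.

```bash
cat >> h.py <<'E'
def Rz(deg):
    "tool down, tool x = -world x turned by deg about world z"
    a=np.radians(deg); return np.array([[-np.cos(a),-np.sin(a),0],[-np.sin(a),np.cos(a),0],[0,0,-1.]])
E
python3 -c "
from h import *
print(delta([.43,.25,.22],Rz(.8)),delta([.415,-.1195,.17],Rz(.8)))"
```

```text
(array([-0.4105, -0.312 ,  0.044 ]), array([-0.0002, -0.0001, -0.0622])) (array([-0.5732, -0.7774,  0.1112]), array([-0.0002, -0.0001, -0.0622]))
```

```bash
python3 -m inch '[[-0.4105,-0.312,0.044,0,0,-0.0622,1],[-0.4105,-0.312,0.044,0,0,-0.0622,1],[-0.4105,-0.312,0.044,0,0,-0.0622,1],[-0.4105,-0.312,0.044,0,0,-0.0622,1],[-0.4105,-0.312,0.044,0,0,-0.0622,1],[-0.4105,-0.312,0.044,0,0,-0.0622,1],[-0.4105,-0.312,0.044,0,0,-0.0622,1],[-0.4105,-0.312,0.044,0,0,-0.0622,1],[-0.4105,-0.312,0.044,0,0,-0.0622,1],[-0.4105,-0.312,0.044,0,0,-0.0622,1],[-0.4105,-0.312,0.044,0,0,-0.0622,1],[-0.4105,-0.312,0.044,0,0,-0.0622,1]]'
python3 -c "
from h import *
print(delta([.415,-.1195,.17],Rz(.8)),delta([.415,-.1195,.095],Rz(.8)))"
```

```text
t: 1.1
eef_pos: [0.4305, 0.2494, 0.2201]
orientation: [[-1.0, -0.011, -0.001], [-0.011, 1.0, -0.0], [0.001, -0.0, -1.0]]
ft_force: [-0.1, 0.6, -0.0]
opening: 1.001
(array([ 0.0262, -0.4915,  0.0668]), array([-0.    , -0.0001, -0.0004])) (array([ 0.0262, -0.4915,  0.1668]), array([-0.    , -0.0001, -0.0004]))
```

```bash
python3 -m inch '[[0.026,-0.4915,0.067,0,0,0,1],[0.026,-0.4915,0.067,0,0,0,1],[0.026,-0.4915,0.067,0,0,0,1],[0.026,-0.4915,0.067,0,0,0,1],[0.026,-0.4915,0.067,0,0,0,1],[0.026,-0.4915,0.067,0,0,0,1],[0.026,-0.4915,0.067,0,0,0,1],[0.026,-0.4915,0.067,0,0,0,1],[0.026,-0.4915,0.067,0,0,0,1],[0.026,-0.4915,0.067,0,0,0,1],[0.026,-0.4915,0.067,0,0,0,1],[0.026,-0.4915,0.067,0,0,0,1]]'
python3 - <<'E'
from h import *
shoot("top","t1"); im,d=shoot("scene","s1")
a=cv2.imread("pics/s1.png")[150:300,150:330];b=cv2.imread("pics/t1.png")[110:235,215:350]
cv2.imwrite("pics/v1.png",np.hstack([cv2.resize(a,(400,333)),cv2.resize(b,(360,333))]))
print(delta([.415,-.1195,.095],Rz(.8)))
E
```

```text
t: 2.1
eef_pos: [0.4158, -0.1176, 0.17]
orientation: [[-1.0, -0.014, -0.0], [-0.014, 1.0, 0.0], [0.0, 0.0, -1.0]]
ft_force: [0.1, 0.3, -0.3]
opening: 0.997
(array([ 0.0013, -0.0033,  0.1002]), array([ 0.    , -0.    ,  0.0003]))
```

View pics/v1.png

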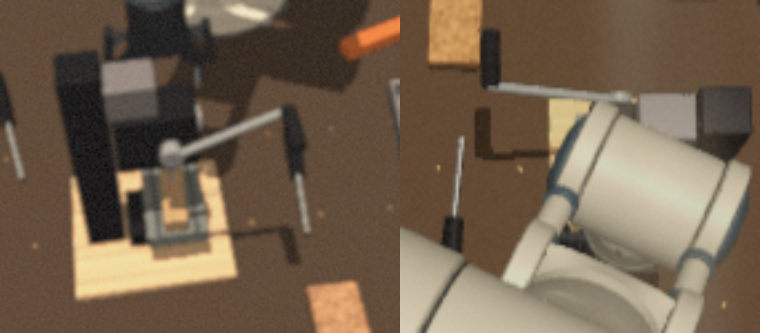

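The gripper sits behind the drill, over the overhanging end. Before descending I'll check the wrist's clearance to the drill head using depth.

Run:
```python
from h import *
P=cloud("top",np.load("t1.npz")["d"]).reshape(-1,3);Q=cloud("scene",np.load("s1.npz")["d"]).reshape(-1,3)
for n,A in(("top",P),("scene",Q)):
  for lo in np.arange(.2,.6,.05):
    s=A[(A[:,2]>lo)&(A[:,2]<lo+.05)&(A[:,0]<.62)&(A[:,0]>.2)&(A[:,1]<0.0)&(A[:,1]>-.3)]
    if len(s): print(n,lo.round(2),len(s),np.percentile(s[:,0],[50,90,99,100]).round(3))
```

```text
top 0.2 237 [0.57  0.577 0.58  0.582]
top 0.25 384 [0.525 0.552 0.57  0.574]
top 0.3 553 [0.531 0.552 0.558 0.558]
top 0.35 109 [0.374 0.391 0.402 0.403]
top 0.4 51 [0.374 0.381 0.388 0.391]
top 0.45 170 [0.372 0.425 0.472 0.481]
top 0.5 3134 [0.407 0.451 0.476 0.49 ]
top 0.55 80 [0.357 0.379 0.382 0.384]
scene 0.2 1432 [0.559 0.575 0.581 0.583]
scene 0.25 1331 [0.552 0.559 0.562 0.578]
scene 0.3 961 [0.523 0.558 0.56  0.562]
scene 0.35 564 [0.456 0.462 0.465 0.468]
scene 0.4 629 [0.453 0.462 0.476 0.481]
scene 0.45 1137 [0.463 0.487 0.493 0.496]
scene 0.5 2305 [0.436 0.47  0.487 0.491]
scene 0.55 1131 [0.312 0.367 0.38  0.386]
```

It clears by about 20 mm. I'll descend, then grip.

```bash
python3 -m inch '[[0.001,-0.002,0.04,0,0,0,1],[0.001,-0.002,0.08,0,0,0,1],[0.001,-0.002,0.1,0,0,0,1],[0.001,-0.002,0.1,0,0,0,1],[0.001,-0.002,0.1,0,0,0,-1],[0.001,-0.002,0.1,0,0,0,-1],[0.001,-0.002,0.1,0,0,0,-1],[0.001,-0.002,0.1,0,0,0,-1],[0.001,-0.002,0.1,0,0,0,-1],[0.001,-0.002,0.1,0,0,0,-1],[0.001,-0.002,0.1,0,0,0,-1],[0.001,-0.002,0.1,0,0,0,-1]]'
```

```text
t: 3.2
eef_pos: [0.4154, -0.1202, 0.0956]
orientation: [[-1.0, -0.014, 0.001], [-0.014, 1.0, -0.0], [-0.001, -0.0, -1.0]]
ft_force: [0.1, 0.9, 8.0]
opening: 0.333
```

Gripped, with the opening at about 28 mm. There's an 8 N upward force on the tool, so I'll raise it 2 mm and check.

```bash
python3 -m inch '[[0,0,-0.0027,0,0,0,-1],[0,0,-0.0027,0,0,0,-1],[0,0,-0.0027,0,0,0,-1]]'
python3 - <<'E'
from h import *
print(ctrl.state()["ft_force"],ctrl.state()["ft_torque"])
im,d=shoot("scene","s2"); P=cloud("scene",d)
cv2.imwrite("pics/v2.png",cv2.resize(cv2.imread("pics/s2.png")[190:275,175:275],(700,595),interpolation=cv2.INTER_CUBIC))
hsv=cv2.cvtColor(im,cv2.COLOR_RGB2HSV)
m=(P[...,2]>.06)&(P[...,2]<.13)&(abs(P[...,1]+.118)<.03)&(P[...,0]>.45)&(P[...,0]<.62)&(hsv[...,1]>90)
q=P[m];print(len(q))
for a in np.arange(.46,.61,.02):
    s=q[(q[:,0]>a)&(q[:,0]<a+.02)]
    if len(s):print(a.round(2),len(s),np.percentile(s[:,2],[50,90]).round(4),s[:,1].mean().round(3))
E
```

```text
t: 3.45
eef_pos: [0.4151, -0.1201, 0.0972]
orientation: [[-1.0, -0.014, 0.0], [-0.014, 1.0, -0.0], [-0.0, -0.0, -1.0]]
ft_force: [0.1, -0.4, -1.4]
opening: 0.336
[ 0.14559703 -0.39170711 -1.4454917 ] [ 0.02661892  0.03703367 -0.01306105]
263
0.5 17 [0.0958 0.0978] -0.114
0.52 52 [0.0965 0.0985] -0.116
0.54 55 [0.0964 0.098 ] -0.115
0.56 63 [0.0965 0.0984] -0.114
0.58 76 [0.0939 0.098 ] -0.113
```

View pics/v2.png

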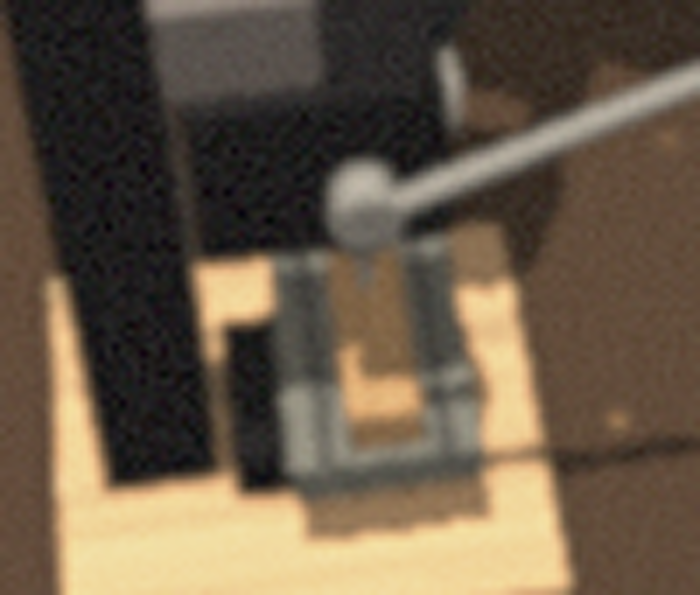

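The bar is held level, about 2 mm above the machine table and free of the bit (tip at crop (365,275)), and carries 1.4 N of load. I'll slide it in stand +y at constant height.

```bash
python3 -m inch '[[0,0.015,0,0,0,0,-1],[0,0.045,0,0,0,0,-1],[0,0.08,0,0,0,0,-1],[0,0.12,0,0,0,0,-1],[0,0.16,0,0,0,0,-1],[0,0.2,0,0,0,0,-1],[0,0.24,0,0,0,0,-1],[0,0.28,0,0,0,0,-1],[0,0.32,0,0,0,0,-1],[0,0.35,0,0,0,0,-1],[0,0.36,0,0,0,0,-1],[0,0.36,0,0,0,0,-1]]'
python3 -c "
from h import *
print(delta([.4035,.327,.14],Rz(-6.8)))"
```

```text
t: 4.5
eef_pos: [0.4107, 0.1517, 0.097]
orientation: [[-1.0, -0.017, -0.0], [-0.017, 1.0, 0.0], [0.0, 0.0, -1.0]]
ft_force: [0.2, -0.5, -0.9]
opening: 0.334
(array([ 0.0058,  0.2338, -0.0574]), array([ 0.    , -0.    ,  0.0215]))
```

```bash
python3 -m inch '[[0,0.02,-0.03,0,0,0.005,-1],[0,0.06,-0.05,0,0,0.01,-1],[0.003,0.1,-0.057,0,0,0.0215,-1],[0.006,0.14,-0.057,0,0,0.0215,-1],[0.006,0.18,-0.057,0,0,0.0215,-1],[0.006,0.22,-0.057,0,0,0.0215,-1],[0.006,0.234,-0.057,0,0,0.0215,-1],[0.006,0.234,-0.057,0,0,0.0215,-1],[0.006,0.234,-0.057,0,0,0.0215,-1]]'
python3 - <<'E'
from h import *
im,d=shoot("top","t3"); P=cloud("top",d); 
hsv=cv2.cvtColor(im,cv2.COLOR_RGB2HSV)
ok=np.nan_to_num(P[...,2],nan=-1)
m=(ok>.1)&(ok<.17)&(hsv[...,1]>80)&(hsv[...,2]>110)&(hsv[...,0]>14)&(hsv[...,0]<28)&(P[...,0]>.3)&(P[...,0]<.75)&(P[...,1]>.2)&(P[...,1]<.45)
q=P[m];print(len(q),q.min(0),q.max(0),cv2.minAreaRect((q[:,:2]*1000).astype(np.float32)))
cv2.imwrite("pics/v3.png",cv2.resize(cv2.imread("pics/t3.png")[120:260,90:260],(680,560),interpolation=cv2.INTER_CUBIC))
print(delta([.4035,.327,.0315],Rz(-6.8)))
E
```

```text
t: 5.25
eef_pos: [0.4041, 0.3245, 0.1394]
orientation: [[-0.993, 0.12, -0.001], [0.12, 0.993, -0.001], [0.001, -0.001, -1.0]]
ft_force: [-0.9, 0.2, -1.7]
opening: 0.337
280 [0.46282755 0.29195728 0.11295452] [0.58177209 0.32581409 0.14524186] ((523.0187377929688, 311.237060546875), (30.51250648498535, 118.8499526977539), 85.34627532958984)
(array([0.0011, 0.0041, 0.144 ]), array([-0.0002, -0.0001, -0.0004]))
```

View pics/v3.png

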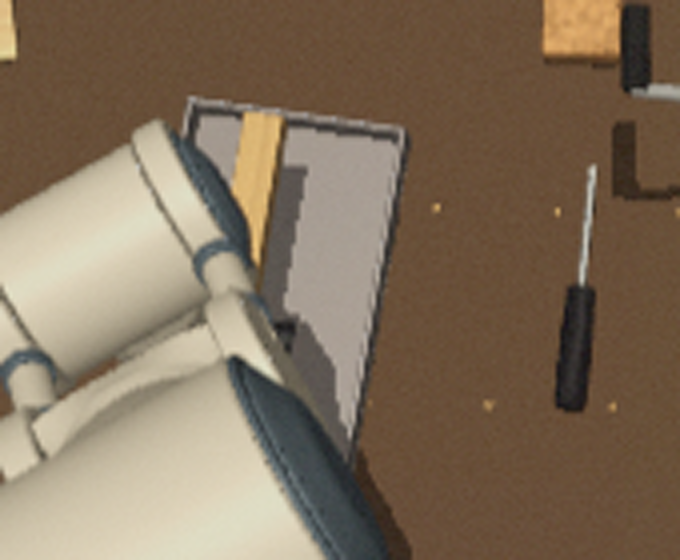

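The bar is level. Its far end is at x=0.582, so its centre is at about (0.472, 0.318), over the tray centre (its image offset is parallax). I'll lower, release, and go straight up.

```bash
python3 -m inch '[[0.001,0.003,0.03,0,0,0,-1],[0.001,0.003,0.07,0,0,0,-1],[0.001,0.003,0.11,0,0,0,-1],[0.001,0.003,0.13,0,0,0,-1],[0.001,0.003,0.138,0,0,0,-1],[0.001,0.003,0.143,0,0,0,-1],[0.001,0.003,0.143,0,0,0,-1],[0.001,0.003,0.143,0,0,0,-1]]'
python3 -m inch '[[0,0,0,0,0,0,0.2],[0,0,0,0,0,0,0.2],[0,0,0,0,0,0,0.2],[0,0,0,0,0,0,0.2],[0,0,0,0,0,0,0.2],[0,0,-0.01,0,0,0,0.2],[0,0,-0.03,0,0,0,0.2],[0,0,-0.08,0,0,0,0.2],[0,0,-0.14,0,0,0,0.2],[0,0,-0.19,0,0,0,0.2],[0,0,-0.24,0,0,0,0.2],[0,0,-0.28,0,0,0,0.2]]'
python3 -c "
from h import *
print(delta([.604,.1,.36],Rz(1.4)))"
```

```text
t: 5.97
eef_pos: [0.4044, 0.3275, 0.0334]
orientation: [[-0.993, 0.121, 0.001], [0.121, 0.993, 0.001], [-0.001, 0.001, -1.0]]
ft_force: [-0.2, -0.1, 0.5]
opening: 0.334
t: 6.97
eef_pos: [0.4038, 0.3277, 0.2463]
orientation: [[-0.993, 0.121, 0.002], [0.121, 0.993, 0.001], [-0.002, 0.002, -1.0]]
ft_force: [1.1, 0.2, 0.4]
opening: 0.601
(array([-0.3019, -0.2689, -0.1515]), array([ 0.0002,  0.0003, -0.0231]))
```

```bash
python3 -m inch '[[-0.05,-0.03,-0.15,0,0,-0.01,0.2],[-0.302,-0.2,-0.15,0,0,-0.023,0.2],[-0.302,-0.2,-0.15,0,0,-0.023,0.2],[-0.302,-0.2,-0.15,0,0,-0.023,0.2],[-0.302,-0.2,-0.15,0,0,-0.023,0.2],[-0.302,-0.2,-0.15,0,0,-0.023,0.2],[-0.302,-0.2,-0.15,0,0,-0.023,0.2],[-0.302,-0.2,-0.15,0,0,-0.023,0.2],[-0.302,-0.2,-0.15,0,0,-0.023,0.2],[-0.302,-0.2,-0.15,0,0,-0.023,0.2]]'
python3 - <<'E'
from h import *
im,d=shoot("top","t4"); P=cloud("top",d); hsv=cv2.cvtColor(im,cv2.COLOR_RGB2HSV); ok=np.nan_to_num(P[...,2],nan=-1)
m=(ok>.015)&(ok<.05)&(hsv[...,1]>80)&(hsv[...,2]>90)&(P[...,0]>.3)&(P[...,0]<.65)&(P[...,1]>.23)&(P[...,1]<.42)
q=P[m];print("offcut",len(q),q.min(0),q.max(0),np.median(q[:,2]),cv2.minAreaRect((q[:,:2]*1000).astype(np.float32)))
z=np.load("t3.npz");P=cloud("top",z["d"]);v=cv2.cvtColor(z["im"],cv2.COLOR_RGB2HSV)[...,2]
m=(P[...,2]>.235)&(P[...,2]<.29)&(v<70)&(P[...,0]>.55)&(P[...,0]<.65)&(abs(P[...,1]-.02)<.05)
q=P[m];print("grip",len(q),np.percentile(q,[2,50,98],axis=0).round(4),cv2.minAreaRect((q[:,:2]*1000).astype(np.float32)))
t=q[q[:,2]>np.percentile(q[:,2],60)];print("top of sleeve",t.mean(0))
im,d=shoot("scene","s4");P=cloud("scene",d);v=cv2.cvtColor(im,cv2.COLOR_RGB2HSV)[...,2]
m=(P[...,2]>.235)&(P[...,2]<.29)&(v<70)&(P[...,0]>.55)&(P[...,0]<.65)&(abs(P[...,1]-.02)<.05)
q=P[m];print("grip scene",len(q),np.percentile(q,[2,50,98],axis=0).round(4))
cv2.imwrite("pics/v4.png",np.hstack([cv2.resize(im[60:290,170:400][...,::-1],(400,400)),cv2.resize(cv2.imread("pics/t4.png")[100:250,100:340],(400,400))]))
E
```

```text
t: 7.8
eef_pos: [0.6107, 0.1506, 0.3553]
orientation: [[-1.0, -0.022, -0.0], [-0.022, 1.0, 0.0], [0.0, 0.0, -1.0]]
ft_force: [-1.7, -0.2, -1.0]
opening: 0.599
offcut 176 [0.39140406 0.32189762 0.02184715] [0.52123066 0.34174266 0.03862531] 0.02979763933368798 ((456.3323974609375, 332.1402893066406), (129.75003051757812, 19.84457778930664), 0.37814515829086304)
grip 153 [[0.5706 0.0134 0.255 ]
 [0.5963 0.0243 0.2656]
 [0.6272 0.0336 0.2719]] ((599.2318725585938, 23.614704132080078), (58.768001556396484, 19.567033767700195), 1.5892572402954102)
top of sleeve [0.59870471 0.02337506 0.26907834]
grip scene 157 [[0.5739 0.015  0.2549]
 [0.6092 0.0231 0.2668]
 [0.631  0.0331 0.2702]]
```

View pics/v4.png

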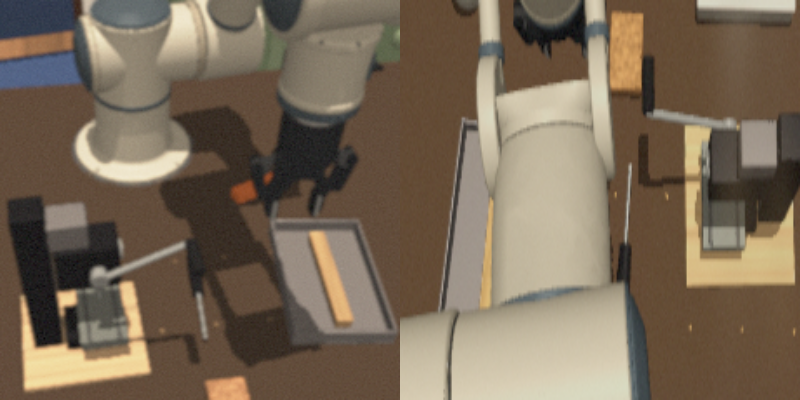

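The offcut lies flat in the tray (left panel, (330,280)) and the gripper is clear of it. Both views agree that the lever grip centre is at (0.600, 0.0235, 0.258). Next I go above it.

```bash
python3 -c "
from h import *
print(delta([.603,.0235,.335],Rz(1.4)))"
```

```text
(array([ 0.013 , -0.1708,  0.0266]), array([ 0.    , -0.0001, -0.0001]))
```

```bash
python3 -m inch '[[0.005,-0.04,0,0,0,0,0.2],[0.01,-0.09,0,0,0,0,0.2],[0.013,-0.14,0.02,0,0,0,0.2],[0.013,-0.165,0.0266,0,0,0,0.2],[0.013,-0.171,0.0266,0,0,0,0.2],[0.013,-0.171,0.0266,0,0,0,0.2],[0.013,-0.171,0.0266,0,0,0,0.2]]'
python3 -c "
from h import *
print(delta([.603,.0235,.262],Rz(1.4)))"
```

```text
t: 8.48
eef_pos: [0.6036, 0.0241, 0.3355]
orientation: [[-1.0, -0.024, 0.0], [-0.024, 1.0, 0.0], [-0.0, 0.0, -1.0]]
ft_force: [0.4, 0.4, -0.6]
opening: 0.602
(array([ 0.0008, -0.0008,  0.098 ]), array([ 0.0001,  0.    , -0.0001]))
```

```bash
python3 -m inch '[[0,0,0.03,0,0,0,0.2],[0,0,0.06,0,0,0,0.2],[0,0,0.085,0,0,0,0.2],[0,0,0.098,0,0,0,0.2],[0,0,0.098,0,0,0,0.2],[0,0,0.098,0,0,0,-1],[0,0,0.098,0,0,0,-1],[0,0,0.098,0,0,0,-1],[0,0,0.098,0,0,0,-1],[0,0,0.098,0,0,0,-1],[0,0,0.098,0,0,0,-1]]'
```

```text
t: 9.4
eef_pos: [0.6045, 0.024, 0.2632]
orientation: [[-1.0, -0.024, 0.003], [-0.024, 1.0, 0.002], [-0.003, 0.002, -1.0]]
ft_force: [-0.6, 8.9, 4.7]
opening: 0.21
```

Gripped, with the opening at 18 mm. I'll pull it down along the arc, halfway first.

```bash
python3 -m inch '[[0,0.004,0.01,0,0,0,-1],[0,0.0065,0.019,0,0,0,-1],[0,0.009,0.0285,0,0,0,-1],[0,0.0118,0.038,0,0,0,-1],[0,0.0133,0.048,0,0,0,-1],[0,0.0145,0.058,0,0,0,-1],[0,0.0155,0.068,0,0,0,-1],[0,0.0158,0.078,0,0,0,-1],[0,0.0158,0.078,0,0,0,-1],[0,0.0158,0.078,0,0,0,-1]]'
```

```text
t: 10.23
eef_pos: [0.6042, 0.0358, 0.2044]
orientation: [[-1.0, -0.024, 0.002], [-0.024, 1.0, 0.001], [-0.002, 0.001, -1.0]]
ft_force: [-2.1, 9.2, 7.6]
opening: 0.21
```

```bash
python3 -m inch '[[0,-0.0003,0.01,0,0,0,-1],[0,-0.0013,0.02,0,0,0,-1],[0,-0.0025,0.03,0,0,0,-1],[0,-0.004,0.04,0,0,0,-1],[0,-0.0065,0.05,0,0,0,-1],[0,-0.0095,0.06,0,0,0,-1],[0,-0.0125,0.069,0,0,0,-1],[0,-0.0158,0.0775,0,0,0,-1],[0,-0.0158,0.0775,0,0,0,-1],[0,-0.0158,0.0775,0,0,0,-1],[0,-0.0158,0.0775,0,0,0,-1]]'
python3 - <<'E'
from h import *
s=ctrl.state();print(s["eef_pos"],s["ft_force"])
im,d=shoot("scene","s5");P=cloud("scene",d);hsv=cv2.cvtColor(im,cv2.COLOR_RGB2HSV)
# lever arm: steel points at x~.566..  fit z vs y
m=(P[...,0]>.56)&(P[...,0]<.578)&(P[...,1]>-.095)&(P[...,1]<0.0)&(P[...,2]>.11)&(P[...,2]<.23)
q=P[m];f=np.polyfit(q[:,1],q[:,2],1);print("arm",len(q),np.arctan(f[0]))
for a in np.arange(-.09,.0,.02):
  k=q[(q[:,1]>a)&(q[:,1]<a+.02)]
  if len(k):print(a.round(2),len(k),np.percentile(k[:,2],[10,50,90]).round(3))
m=(P[...,2]>.1)&(P[...,2]<.2)&(P[...,0]>.56)&(P[...,0]<.65)&(abs(P[...,1]-.025)<.02)&(hsv[...,2]<70)
if m.any():print("grip",m.sum(),np.percentile(P[m],[2,50,98],axis=0).round(3))
cv2.imwrite("pics/v5.png",cv2.resize(im[120:290,170:400][...,::-1],(760,562),interpolation=cv2.INTER_CUBIC))
E
```

```text
t: 11.15
eef_pos: [0.6044, 0.0263, 0.1457]
orientation: [[-1.0, -0.024, 0.001], [-0.024, 1.0, 0.005], [-0.002, 0.005, -1.0]]
ft_force: [2.4, 32.6, -4.1]
opening: 0.211
[0.60444982 0.02629199 0.14567795] [ 2.40587766 32.58496843 -4.09754325]
arm 94 -0.42032375718303594
-0.09 31 [0.186 0.191 0.207]
-0.07 20 [0.179 0.184 0.187]
-0.05 22 [0.174 0.177 0.181]
-0.01 5 [0.162 0.165 0.167]
grip 198 [[0.587 0.006 0.142]
 [0.615 0.027 0.159]
 [0.631 0.044 0.199]]
```

View pics/v5.png

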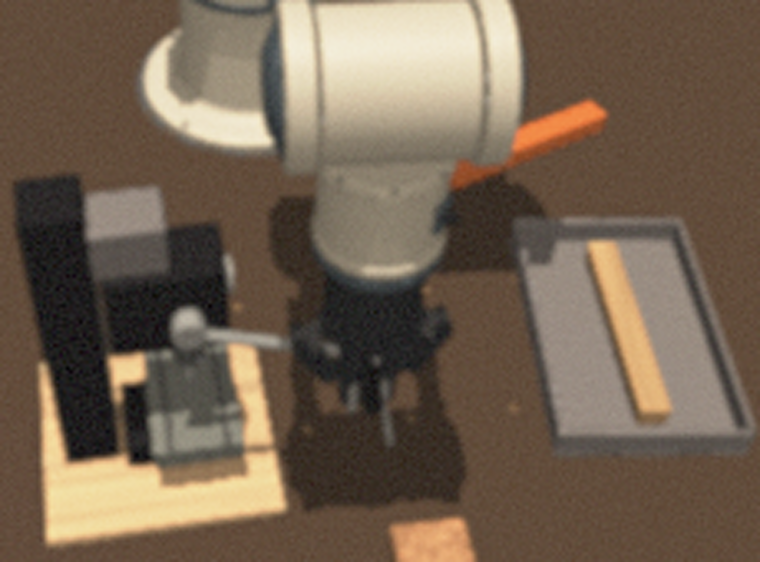

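The lever is down: fitted arm angle -0.42 rad, grip height about 0.1405, so the bit is roughly 20.3 mm down. The 33 N force points radially outward, which means the path ended a few mm too close to the shaft. I'll ease it out in +y and up 1 mm.

```bash
python3 -m inch '[[0,0.002,-0.0005,0,0,0,-1],[0,0.004,-0.001,0,0,0,-1],[0,0.005,-0.001,0,0,0,-1],[0,0.005,-0.001,0,0,0,-1],[0,0.005,-0.001,0,0,0,-1],[0,0.005,-0.001,0,0,0,-1]]'
```

```text
t: 11.7
eef_pos: [0.6044, 0.0272, 0.1471]
orientation: [[-1.0, -0.024, 0.002], [-0.024, 1.0, 0.001], [-0.002, 0.0, -1.0]]
ft_force: [-1.8, 4.6, 5.3]
opening: 0.216
```

The radial load is gone (4.6 N), with 5.3 N upward from the spring. As a last check, I'll fit the lever angle the same way at rest and now, check it's steady, and check offcut and bystanders.

Run:
```python
from h import *
def ang(P,up):
    x,y,z=P[...,0],P[...,1],P[...,2]; zl=.2+(y+.115)*np.tan(.4 if up else -.4)
    q=P[(x>.556)&(x<.58)&(y>-.09)&(y<.0)&(abs(z-zl)<.022)]
    for _ in range(4):
        f=np.polyfit(q[:,1],q[:,2],1);r=abs(q[:,2]-np.polyval(f,q[:,1]));q=q[r<2*r.std()+1e-4]
    return np.arctan(f[0]),len(q)
for t in("s1","s2","s4"):print("rest",ang(cloud("scene",np.load(t+".npz")["d"]),1))
for i in range(4):
    im,d=shoot("scene",f"s6{i}");print("now",ang(cloud("scene",d),0),np.round(ctrl.state()["eef_pos"],4))
P=cloud("scene",d);h=cv2.cvtColor(im,cv2.COLOR_RGB2HSV);P0=cloud("scene",np.load("scene0.npz")["d"]);i0=np.load("scene0.npz")["im"]
m=(h[...,1]>80)&(P[...,2]>.012)&(P[...,2]<.05)&(P[...,0]>.32)&(P[...,0]<.64)&(P[...,1]>.23)&(P[...,1]<.41)&(h[...,2]>90)
q=P[m];r=cv2.minAreaRect((q[:,:2]*1000).astype(np.float32));print("offcut",len(q),np.round(r[0],1),np.round(r[1],1),r[2],np.percentile(q[:,2],[5,50,95]).round(3))
print("block change",np.abs(im[275:315,285:320].astype(int)-i0[275:315,285:320]).mean(),"long sd",np.abs(im[180:232,145:162].astype(int)-i0[180:232,145:162]).mean())
```

```text
rest (np.float64(0.4047340841653161), 57)
rest (np.float64(0.40327233564477816), 57)
rest (np.float64(0.40750465510340583), 49)
now (np.float64(-0.34500821647397995), 27) [0.6044 0.0272 0.1471]
now (np.float64(-0.339666017151284), 31) [0.6044 0.0272 0.1471]
now (np.float64(-0.3193243891445438), 34) [0.6044 0.0272 0.1471]
now (np.float64(-0.3304563099435308), 33) [0.6044 0.0272 0.1471]
offcut 564 [472.5 320.8] [ 31.7 221.1] 85.30638885498047 [0.02  0.03  0.034]
block change 2.4761904761904763 long sd 3.329185520361991
```

The angle fit now rests on few points and reads -0.33, against -0.42 earlier, so the two disagree. I'll check the bit directly by comparing rest and now.

Run:
```python
from h import *
a=np.load("s4.npz")["im"].astype(np.float32);b=np.mean([np.load(f"s6{i}.npz")["im"].astype(np.float32) for i in range(4)],0)
c=lambda i:cv2.resize(np.clip(i[205:270,195:275]*1.5,0,255).astype(np.uint8),(400,325),interpolation=cv2.INTER_CUBIC)[...,::-1]
cv2.imwrite("pics/v6.png",np.hstack([c(a),c(b)]))
K,R,t=cal("scene")
for x,y,z in[(.5285,-.115,.103),(.5285,-.115,.083),(.5285,-.115,.085),(.5285,-.115,.081),(.604,.0235,.142),(.604,.0235,.15),(.568,-.115,.2)]:
    p=K@(R@[x,y,z]+t);p=p[:2]/p[2];print((x,y,z),p.round(1),"crop",((p-[195,205])*5).round())
P=np.nanmean([cloud("scene",np.load(f"s6{i}.npz")["d"]) for i in range(4)],0)
q=P[(P[...,0]>.55)&(P[...,0]<.635)&(P[...,1]>-.1)&(P[...,1]<.06)&(P[...,2]>.11)&(P[...,2]<.21)]
for y0 in np.arange(-.08,.06,.01):
    k=q[(abs(q[:,1]-y0)<.005)];
    for x0,x1 in((.55,.58),(.58,.64)):
        s=k[(k[:,0]>x0)&(k[:,0]<x1)]
        if len(s):print(y0.round(2),x0,len(s),np.percentile(s[:,2],[10,50,90]).round(3))
```

```text
(0.5285, -0.115, 0.103) [226.8 229.4] crop [159. 122.]
(0.5285, -0.115, 0.083) [227.2 233.6] crop [161. 143.]
(0.5285, -0.115, 0.085) [227.1 233.2] crop [161. 141.]
(0.5285, -0.115, 0.081) [227.2 234. ] crop [161. 145.]
(0.604, 0.0235, 0.142) [278.8 236.8] crop [419. 159.]
(0.604, 0.0235, 0.15) [278.9 235. ] crop [420. 150.]
(0.568, -0.115, 0.2) [226.2 218. ] crop [156.  65.]
-0.08 0.55 24 [0.187 0.192 0.2  ]
-0.07 0.55 15 [0.185 0.189 0.19 ]
-0.06 0.55 12 [0.179 0.184 0.187]
-0.05 0.55 14 [0.177 0.181 0.183]
-0.04 0.55 13 [0.174 0.177 0.18 ]
-0.03 0.55 5 [0.169 0.174 0.176]
-0.03 0.58 6 [0.202 0.206 0.208]
-0.02 0.58 22 [0.189 0.199 0.206]
-0.01 0.58 33 [0.176 0.185 0.198]
-0.0 0.55 10 [0.162 0.164 0.166]
-0.0 0.58 30 [0.17  0.18  0.182]
0.01 0.55 3 [0.158 0.16  0.162]
0.01 0.58 78 [0.138 0.174 0.201]
0.02 0.58 59 [0.147 0.158 0.2  ]
0.03 0.58 64 [0.153 0.159 0.204]
0.04 0.58 73 [0.152 0.17  0.202]
0.05 0.58 31 [0.14  0.172 0.195]
0.06 0.58 17 [0.175 0.181 0.183]
```

View pics/v6.png

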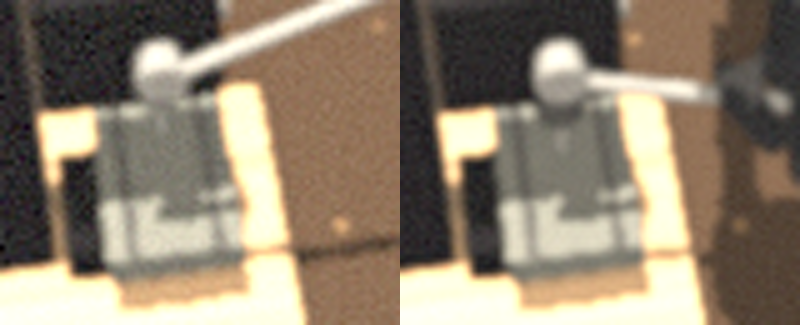

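At rest the tip is near crop (162,125). Now it's near (160,148) in the right panel, so roughly 20 mm down, but coarse. The depth slope suggests about 18.8 mm. To decide, I'll cast rays from the lever's bright centreline onto the lever plane (x = 0.568) for both states.

```bash
cat > lev.py <<'E'
from h import *
K,R,t=cal("scene")
def px(p): q=K@(R@p+t); return q[:2]/q[2]
def lev(im,a,rng):
    g=cv2.cvtColor(im.astype(np.uint8),cv2.COLOR_RGB2GRAY).astype(float); Y=[];Z=[]
    c=-R.T@t
    for y in np.arange(*rng,.002):
        u,v=px(np.array([.5675,y,.2+(y+.115)*np.tan(a)])); u=int(round(u)); vs=np.arange(int(v)-7,int(v)+8)
        w=g[vs,u]; w=np.clip(w-np.median(w)-25,0,None)
        if w.sum()<30: continue
        pk=np.argmax(w); w[abs(np.arange(15)-pk)>3]=0; vv=(w*vs).sum()/w.sum()
        r=R.T@np.linalg.inv(K)@[u,vv,1]; p=c+r*(.5675-c[0])/r[0]; Y.append(p[1]);Z.append(p[2])
    Y,Z=np.array(Y),np.array(Z)
    for _ in range(3):
        f=np.polyfit(Y,Z,1);e=abs(Z-np.polyval(f,Y));k=e<=2*e.std()+5e-4;Y,Z=Y[k],Z[k]
    return len(Y),np.arctan(f[0]).round(4),"z at shaft,-.0:",np.polyval(f,[-.115,0]).round(4),"rms",e.std().round(4)
E
python3 - <<'E'
from lev import *
L=lambda n:np.load(n+".npz")["im"].astype(np.float32)
for n in("scene0","s4"):print("rest",lev(L(n),.4,(-.085,-.005)))
print("s5",lev(L("s5"),-.37,(-.085,-.03)))
b=np.mean([L(f"s6{i}") for i in range(4)],0)
for a in(-.33,-.4):print("now",lev(b,a,(-.085,-.03)))
E
```

```text
rest (40, np.float64(0.4357), 'z at shaft,-.0:', array([0.1909, 0.2444]), 'rms', np.float64(0.0002))
rest (40, np.float64(0.4369), 'z at shaft,-.0:', array([0.1908, 0.2445]), 'rms', np.float64(0.0002))
s5 (11, np.float64(0.1923), 'z at shaft,-.0:', array([0.1548, 0.1772]), 'rms', np.float64(0.0013))
now (11, np.float64(0.1067), 'z at shaft,-.0:', array([0.1626, 0.175 ]), 'rms', np.float64(0.0012))
now (13, np.float64(0.2822), 'z at shaft,-.0:', array([0.1501, 0.1834]), 'rms', np.float64(0.0016))
```

The bright board behind the lever spoils that fit. I'll use only the columns over dark background.

```bash
cat > lev2.py <<'E'
from lev import *
def prof(im,us,v0,v1):
    g=im.astype(float).min(2); c=-R.T@t; out=[]   # min channel: steel bright, wood/brown dark
    for u in us:
        vs=np.arange(v0,v1);w=g[v0:v1,u];b=np.percentile(w,30);w=np.clip(w-b-20,0,None);pk=np.argmax(w);w[abs(np.arange(len(w))-pk)>2]=0
        vv=(w*vs).sum()/w.sum();r=R.T@np.linalg.inv(K)@[u,vv,1];p=c+r*(.5675-c[0])/r[0];out.append([u,vv,p[1],p[2],np.arctan2(p[2]-.1955,p[1]+.115)])
    return np.array(out)
E
python3 - <<'E'
from lev2 import *
np.set_printoptions(suppress=True,precision=3)
L=lambda n:np.load(n+".npz")["im"].astype(np.float32)
print(prof(L("s4"),range(240,258,3),195,225))
b=np.mean([L(f"s6{i}") for i in range(4)],0)
A=prof(b,range(236,258),216,230);print(A);print(np.arctan(np.polyfit(A[:,2],A[:,3],1)[0]))
E
```

```text
[[240.    214.558  -0.078   0.208   0.324]
 [243.    213.241  -0.07    0.212   0.352]
 [246.    212.088  -0.062   0.216   0.36 ]
 [249.    210.958  -0.054   0.219   0.365]
 [252.    209.53   -0.046   0.223   0.383]
 [255.    208.462  -0.038   0.226   0.382]]
[[236.    221.157  -0.089   0.183  -0.466]
 [237.    221.281  -0.087   0.182  -0.454]
 [238.    221.308  -0.084   0.181  -0.433]
 [239.    221.278  -0.081   0.181  -0.409]
 [240.    221.     -0.078   0.182  -0.364]
 [241.    221.235  -0.076   0.18   -0.372]
 [242.    227.54   -0.074   0.153  -0.8  ]
 [243.    228.026  -0.071   0.15   -0.798]
 [244.    227.532  -0.068   0.152  -0.747]
 [245.    227.544  -0.065   0.151  -0.724]
 [246.    222.163  -0.062   0.174  -0.384]
 [247.    221.989  -0.059   0.175  -0.361]
 [248.    222.246  -0.057   0.173  -0.368]
 [249.    222.227  -0.054   0.173  -0.358]
 [250.    222.241  -0.051   0.172  -0.351]
 [251.    222.416  -0.048   0.171  -0.353]
 [252.    222.522  -0.046   0.17   -0.351]
 [253.    222.726  -0.043   0.169  -0.354]
 [254.    222.843  -0.04    0.168  -0.353]
 [255.    223.211  -0.037   0.166  -0.364]
 [256.    223.47   -0.035   0.164  -0.369]
 [257.    223.599  -0.032   0.163  -0.368]]
-0.1919148307367208
```

Image estimates put the turn at 0.73–0.78 rad (18.3–19.4 mm), and the TCP height gives about 20 mm. Probably the sleeve rolled slightly in the pads. Lowering by 5 mm centres both estimates in the window.

```bash
python3 -m inch '[[0,-0.0007,0.0022,0,0,0,-1],[0,-0.0014,0.0045,0,0,0,-1],[0,-0.002,0.0067,0,0,0,-1],[0,-0.002,0.0067,0,0,0,-1],[0,-0.002,0.0067,0,0,0,-1],[0,-0.002,0.0067,0,0,0,-1],[0,-0.002,0.0067,0,0,0,-1],[0,-0.002,0.0067,0,0,0,-1]]'
python3 - <<'E'
from lev2 import *
D=[];I=[]
for i in range(6):
    im,d=shoot("scene",f"s7{i}");I.append(im.astype(np.float32));D.append(cloud("scene",d))
A=prof(np.mean(I,0),range(246,258),216,230); B=prof(np.load("s4.npz")["im"],range(246,258),195,225)
C=prof(np.mean([np.load(f"s6{i}.npz")["im"].astype(np.float32) for i in range(4)],0),range(246,258),216,230)
g=lambda A:np.polyval(np.polyfit(A[:,2],A[:,3],1),-.045).round(4)
print("z at y=-.045 rest,before,now",g(B),g(C),g(A),"turn",np.arctan((g(B)-g(A))/.07-np.tan(.4))+.4)
def med(P,y0):
    k=P[(P[...,0]>.55)&(P[...,0]<.58)&(abs(P[...,1]-y0)<.005)&(P[...,2]>.14)&(P[...,2]<.27)];return (np.median(k[:,2]).round(4),len(k)) if len(k) else None
P=np.nanmean(D,0);Q=np.nanmean([cloud("scene",np.load(f"s6{i}.npz")["d"]) for i in range(4)],0);S=cloud("scene",np.load("s4.npz")["d"])
for y in(-.07,-.06,-.05,-.04,-.0,.01):
    a,b=med(S,y),med(P,y); print(y,a,med(Q,y),b, "turn",.4+np.arctan((a[0]-b[0])/(y+.115)-np.tan(.4)) if a and b else "")
s=ctrl.state();print(s["t"],s["eef_pos"],s["ft_force"])
E
```

```text
t: 12.57
eef_pos: [0.6045, 0.0254, 0.1424]
orientation: [[-1.0, -0.024, 0.002], [-0.024, 1.0, -0.0], [-0.002, -0.0, -1.0]]
ft_force: [-4.2, 3.8, 10.7]
opening: 0.212
z at y=-.045 rest,before,now 0.2233 0.1691 0.1665 turn 0.770671040118434
-0.07 (np.float64(0.2234), 14) (np.float64(0.1886), 15) (np.float64(0.1867), 14) turn 0.774251483042611
-0.06 (np.float64(0.2269), 14) (np.float64(0.1843), 12) (np.float64(0.1826), 13) turn 0.7654704739435105
-0.05 (np.float64(0.2306), 17) (np.float64(0.181), 14) (np.float64(0.1797), 12) turn 0.7458067125609913
-0.04 (np.float64(0.2359), 17) (np.float64(0.1775), 13) (np.float64(0.1741), 16) turn 0.7815462726780954
-0.0 (np.float64(0.2537), 13) (np.float64(0.1635), 10) (np.float64(0.1593), 12) turn 0.7788469558919757
0.01 (np.float64(0.256), 18) (np.float64(0.1597), 3) (np.float64(0.1547), 2) turn 0.769777126112086
12.8667 [0.60453851 0.02540269 0.14240627] [-3.4140569   3.11558874  9.84521303]
```

The lever turn is now 0.77 rad (about 19.3 mm) by camera, consistent at every sample. It's about 20.9 mm by TCP height, so both are inside 18–22 mm. The force is steady at about 10 N up. Handing in.

```bash
python3 -c "
from h import *
print(ctrl.hand_in()); s=ctrl.state(); print(s['t'],s['eef_pos'],s['ft_force'],s['dq'].round(4))"
```

```text
the job is handed in; nothing more can be done
None
the job is handed in; nothing more can be done
```

The offcut lies flat in the grey tray, released, and I handed the job in at about 13 s with the gripper still pinching the lever and holding it down. The hand-in gives no verdict.

- **Offcut:** I slid it out level from under the bit and laid it in the tray. The last check put its centre at (0.4725, 0.321), about 2 mm from the tray's centre, with the robot clear of it.
- **Bit depth:** two estimates disagree, but both are inside 18–22 mm. Comparing the camera images with the lever at rest and held down gives about 0.77 rad, so 19.3 mm. The tool height gives about 20.9 mm. I had lowered the lever another 5 mm because the camera first read only 18.3–19.4 mm.
- **Hold:** the tool position was steady over the last readings, with about 10 N of upward force on the gripper. A 33 N sideways load appeared partway through, and I eased it off before the final setting.
- **Bystanders:** before that final adjustment, the sanding block and the long screwdriver showed no visible change in the images. I did not measure the nearer screwdriver again; the planned paths passed above it, and it showed no sign of having moved in the later pictures.

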